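# Change the vacuum over from the round flask to the tall tube

## Task

The sample in the round flask is dry, so put the tall tube on vacuum in its place: with one finger push the lever of the round flask's valve until that valve is fully shut, and only then push the lever of the tall tube's valve until it is fully open. Only push the levers, never pinch one between the fingers, and leave the conical flask's valve shut. Keep off the glass vessels and leave the loose things on the bench where they stand.

Things in the scene. Friction and masses are not known exactly. Their poses are not given: they have to be found in the camera images.
- manifold: fixed bench vacuum manifold: 34 mm header tube along its y on a steel base 260 x 500 mm; gauge (to 267 mm) and grey pump (to 254 mm) at its -y end. Origin on the bench under the middle of the three valve stems, which stand at y = -130, 0, +130 mm (which vessel hangs where varies); x away from the robot along the branches. Within 80 mm of any lever's sweep nothing fixed rises above 267 mm.
- round_flask: spherical amber glass flask, 100 mm in diameter, hanging from the outlet of the valve listed here as round; the widest of the three vessels. All three necks are 29 mm wide with their top 148 mm above the bench. Origin on the bench plane under the vessel's axis, 85 mm beyond (manifold +x) its valve's stem. Fixed to the manifold.
- tall_tube: slim straight amber glass tube with a round bottom, 34 mm in diameter, 133 mm long, hanging from the outlet of the valve listed here as tube; the slimmest of the three vessels. All three necks are 29 mm wide with their top 148 mm above the bench. Origin on the bench plane under the vessel's axis, 85 mm beyond (manifold +x) its valve's stem. Fixed to the manifold.
- conical_flask: conical amber glass flask, 90 mm wide at its flat bottom, tapering to the neck, hanging from the outlet of the valve listed here as conical. All three necks are 29 mm wide with their top 148 mm above the bench. Origin on the bench plane under the vessel's axis, 85 mm beyond (manifold +x) its valve's stem. Fixed to the manifold.
- round_lever (a joint): the round flask's quarter-turn valve lever about its upright stem, rad, anticlockwise from above: 0 = fully shut, lever across the branch, pointing to the manifold's +y; 1.571 = fully open, lever along the branch, pointing to the manifold's -x. Stops at both ends. Starts half to fully open (0.8 to 1.57). Friction 0.35 N m (4.5 N at 80 mm from the stem); stays where left.
- round_stem (a point): point on the turning axis of the round flask's lever, at the lever's mid-height, 260 mm above the bench; axes parallel to the manifold's
- round_tip (a point): middle of the end of the round flask's lever, 100 mm from the stem. The lever's black sleeve runs from 25 to 100 mm from the stem, 16 mm wide, 12 mm thick (254 to 266 mm above the bench); highest below it: header 222 mm, valve body 220 mm, bonnet 233 mm within 11 mm of the stem
- tube_lever (a joint): the tall tube's quarter-turn valve lever about its upright stem, rad, anticlockwise from above: 0 = fully shut, lever across the branch, pointing to the manifold's +y; 1.571 = fully open, lever along the branch, pointing to the manifold's -x. Stops at both ends. Starts shut (0 to 0.04). Friction 0.35 N m (4.5 N at 80 mm from the stem); stays where left.
- tube_stem (a point): point on the turning axis of the tall tube's lever, at the lever's mid-height, 260 mm above the bench; axes parallel to the manifold's
- tube_tip (a point): middle of the end of the tall tube's lever, 100 mm from the stem. The lever's black sleeve runs from 25 to 100 mm from the stem, 16 mm wide, 12 mm thick (254 to 266 mm above the bench); highest below it: header 222 mm, valve body 220 mm, bonnet 233 mm within 11 mm of the stem
- conical_lever (a joint): the conical flask's quarter-turn valve lever about its upright stem, rad, anticlockwise from above: 0 = fully shut, lever across the branch, pointing to the manifold's +y; 1.571 = fully open, lever along the branch, pointing to the manifold's -x. Stops at both ends. Starts shut (0 to 0.04). Friction 0.35 N m (4.5 N at 80 mm from the stem); stays where left.
- conical_stem (a point): point on the turning axis of the conical flask's lever, at the lever's mid-height, 260 mm above the bench; axes parallel to the manifold's
- conical_tip (a point): middle of the end of the conical flask's lever, 100 mm from the stem. The lever's black sleeve runs from 25 to 100 mm from the stem, 16 mm wide, 12 mm thick (254 to 266 mm above the bench); highest below it: header 222 mm, valve body 220 mm, bonnet 233 mm within 11 mm of the stem
- reagent_bottle: loose capped amber bottle, 72 mm in diameter, 155 mm high, standing on the bench to the left of the manifold; origin under its centre; bystander
- cork_ring: loose cork flask ring, 100 mm outside, 52 mm hole, 30 mm high, lying on the bench on the robot side of the manifold; origin under its centre; bystander
- beaker: loose glass beaker, 68 mm in diameter, 90 mm high, standing on the bench beyond the vessels; origin under its centre; bystander

How it is judged:
By the outcome, as a careful person would: the job done as asked, in the order asked, and still so for the second after the job is handed in, with the robot touching nothing.
It also fails if it takes over 51 s, if anything falls off the work surface, if the arm or the gripper's body presses on something with over 40 N, if the wrist force passes 120 N, or if a joint passes its speed limit or range.

## Robot

A 6-joint arm with a two-finger parallel gripper is mounted at the origin on the work surface. World frame = base frame: x ahead of the robot, y to its left, z up, the work surface at z = 0. Lengths are in m, angles in rad, forces in N, time in s.
With the tool pointing down it reaches from about 0.375 to 0.9 m from the base axis. Payload 3.1 kg.
Tool frame: the origin (TCP) lies at the very end of the fingers, on their centre line; the grasp point (between the pads) lies 19 mm behind it (manip.tcp_to_grasp is the distance from the TCP to the grasp point, in m); z points along the fingers, y is the line along which they close (so a half turn about z gives the same grasp; the last joint's range is limited). The gripper opens to 85 mm and grips with 20 to 120 N. Pads are 22 mm wide; open, the fingers measure 114 mm over their backs; the gripper's body (76 mm by 85 mm) begins 54 mm behind the grasp point. The pads swing forward as they close: fully open they stand 13 mm farther back than shut.
Start: joints at [-1.514, 0.527, 1.433, -0, 1.181, -0.178], TCP at [0.145, -0.608, 0.231] pointing down, gripper open.
Joint ranges: [-3.08, 3.08], [-0.75, 2.2], [0.22, 2.44], [-1.43, 4.57], [0, 2.65], [-2.85, 2.85]. Speed limits (rad/s): [2.79, 2.79, 3.14, 3.14, 3.14, 3.14].

## Interface

Orientations are given as a unit quaternion [x, y, z, w].
In Python, from station import manip gives the robot as it stands. The module is installed in compiled form; this text tells all that it offers.
- The arm moves only by the tool step_arm, never from a script. Its argument "commands" is one flat list of numbers, 6 for each row, row after row: the shift along the tool's x, y, z in m, then the turn, a rotation vector about the tool's x, y, z in degrees. A call has exactly 10 rows; each row is the pose to reach, as a shift and turn from the pose commanded when the call began, along the tool's axes at that moment; what a row does not reach only later rows make up. A row lasts 1/10 s, in which the tool goes at most 50 mm and 8.59 degrees, less where a joint would pass 70% of its speed; a pose out of reach is approached as far as the arm can. A call with a gripper value outside its range is refused whole. "jaw" is the opening in per cent of the stroke, from 0 (shut) to 100 (fully open), set as the call begins (left out, the last holds). The fingers move at their own pace and stop on an object; "grip_force" is the grip in N (left out, the last holds). Time passes only in rows, so rows that repeat a pose let the fingers close, or fill a call up. It gives the time, the measured TCP pose, the force, the opening and the grip force at its end, in the units of the state.
- manip.sense(): the state, without advancing time (a new reading comes with each control period).
- manip.snapshot(name): name is "scene" or "top"; returns a dict with "pixels" (480x640x3 uint8, blue, green, red), "fx", "fy", "cx", "cy" (pixels), "R" (3x3) and "t" (3): a world point X has camera coordinates R X + t. Camera axes: x right, y down, z forward; pixel columns grow to the right and rows downward; lengths in m; the calibration is good to about 2 mm. A picture is of the moment at which its call begins. There is no depth.
- manip.sign_off(): hands the job in; it is judged then, once.
The state is a dict: "t": time; "q": joint angles; "qd": joint speeds; "tau": joint torques, N m; "tcp_pos": TCP position; "tool_rot": TCP orientation; "force": force on the tool from outside, world axes, zero at the start; "ft_torque": the same for the moment, N m; "finger_gap": opening from 0.0 (shut) to 1.0 (fully open); "gripper_force": force on a finger pad.
Only numpy, scipy, OpenCV 4.12 (cv2) and the standard library are available. Lean on these libraries where they do the work, as an engineer would, in place of code of your own. Each camera call takes 0.05 s, during which the arm holds its last target. There are 200 camera calls.

## Working session

There is one attempt and no reset: what is moved stays moved. The work goes in short steps, Python scripts to look and compute and a tool call to move; the robot and the scene stay as the last step left them, time stands still between calls to the robot, and variables do not carry over. Pictures are saved under pics/ and viewed, at most 10 in all, crops included, and the job is handed in when it is done.

Besides the shell and the picture viewer there is one more tool, called after "Request:" as name(argument=value, ...) on one line, values as JSON. step_arm: Moves the arm, as the interface text tells. Its arguments: {"type":"object","properties":{"commands":{"type":"array","items":{"type":"number"}},"jaw":{"type":"number"},"grip_force":{"type":"number"}},"required":["commands"]}

```bash
mkdir -p pics; python3 - <<'E'
from station import manip
import cv2
s=manip.sense(); print(s['t'],s['tcp_pos'],s['tool_rot'],s['finger_gap'])
for n in("scene","top"):
    d=manip.snapshot(n); cv2.imwrite(f'pics/{n}0.png',d['pixels']); print(n,d['fx'],d['fy'],d['cx'],d['cy'],d['R'],d['t'])
E
```

```text
0.0 [ 0.14540979 -0.60711837  0.23035517] [ 9.93112430e-01  1.17160337e-01  6.32692126e-05 -1.07414140e-03] 1.003505818261435
scene 566.8855688287314 566.8855688287314 308.57001683041085 238.11112541574636 [[ 0.71354594  0.70052896 -0.01055289]
 [ 0.3681776  -0.38774881 -0.84504208]
 [-0.59606832  0.59909101 -0.53459566]] [-0.54268455 -0.01328186  1.38492686]
top 613.2278378956041 613.2278378956041 326.0950621096517 239.82432454316972 [[ 0.01206023 -0.99992439 -0.00239934]
 [-0.98852426 -0.01156131 -0.15061914]
 [ 0.15058001  0.00418831 -0.98858895]] [0.13806843 0.60075475 1.27669079]
```

View pics/scene0.png

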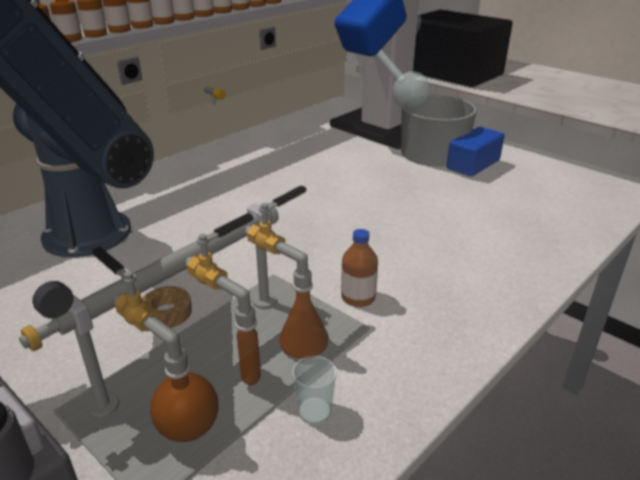

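View pics/top0.png

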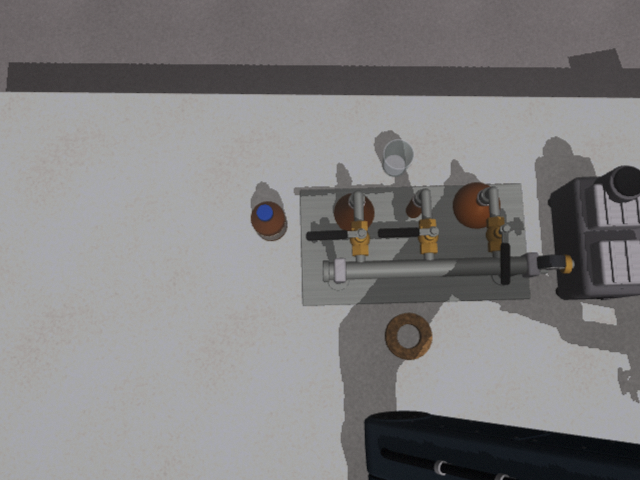

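The scene view shows the round flask at the gauge end (stem about 130,280), the tube in the middle (205,240) and the cone at the far end. In the top view the round lever points toward the robot, from about (505,230) to (505,283). The tube lever runs from (432,233) to (380,233) and the conical lever from (360,236) to (308,236), both shut. I'll enlarge the top view.

```bash
python3 - <<'E'
import cv2
a=cv2.imread('pics/top0.png')[175:310,295:535]
cv2.imwrite('pics/c1.png',cv2.resize(a,(792,446),interpolation=cv2.INTER_CUBIC))
E
```

```text
(no output)
```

View pics/c1.png

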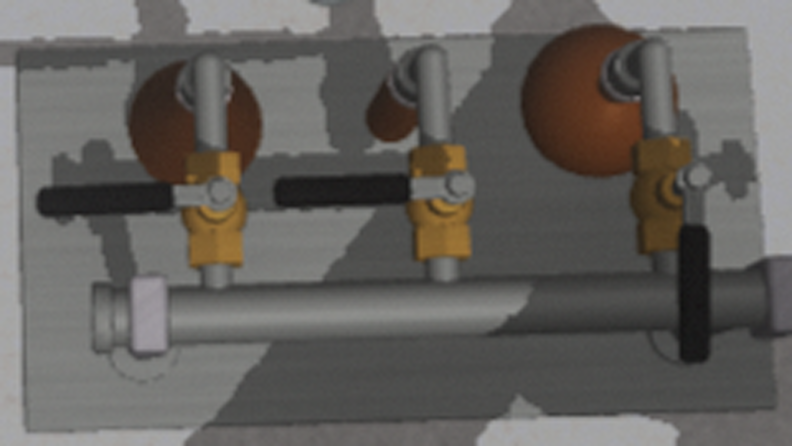

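In the crop (3.3x), the stem heads are at (221,190), (458,186) and (697,177). The lever tips are at (38,203), (276,191) and (694,361).

```bash
cat > h.py <<'E'
import numpy as np
from station import manip
def world(d,u,v,z):
    r=np.array([(u-d['cx'])/d['fx'],(v-d['cy'])/d['fy'],1]); R=np.array(d['R']); t=np.array(d['t'])
    c=-R.T@t; w=R.T@r; return c+w*(z-c[2])/w[2]
def proj(d,X):
    c=np.array(d['R'])@X+d['t']; return c[0]/c[2]*d['fx']+d['cx'],c[1]/c[2]*d['fy']+d['cy']
E
python3 - <<'E'
from h import *
from scipy.spatial.transform import Rotation as Ro
d=manip.snapshot('top')
for n,p in dict(cs=(221,190),ts=(458,186),rs=(697,177),ct=(38,203),tt=(276,191),rt=(694,361)).items():
    print(n,world(d,295+p[0]/3.3,175+p[1]/3.3,.268 if n[1]=='s' else .266).round(4))
e=manip.snapshot('scene')
for u,v in((132,274),(204,237),(267,208)): print(world(e,u,v,.268).round(4))
print(Ro.from_quat(manip.sense()['tool_rot']).as_matrix().round(3))
E
```

```text
cs [0.5791 0.0801 0.268 ]
ts [ 0.5828 -0.0486  0.268 ]
rs [ 0.5893 -0.1785  0.268 ]
ct [0.5711 0.1795 0.266 ]
tt [0.5792 0.0501 0.266 ]
rt [ 0.4893 -0.1743  0.266 ]
[ 0.5985 -0.1772  0.268 ]
[ 0.5929 -0.051   0.268 ]
[0.5955 0.0747 0.268 ]
[[ 0.973  0.233 -0.   ]
 [ 0.233 -0.973  0.001]
 [ 0.    -0.001 -1.   ]]
```

```bash
cat >> h.py <<'E'
from scipy.spatial.transform import Rotation as Ro
S=dict(round=np.array([.590,-.178]),tube=np.array([.583,-.048])); PH=.039
def pose(n,a,off,r=.075,z=.243):
    h=np.pi/2+PH+a; u=np.array([np.cos(h),np.sin(h)]); t=np.array([-u[1],u[0]])
    return np.r_[S[n]+r*u+off*t,z],h
def rows(ps,p0=None,R0=None):
    s=manip.sense(); p0=s['tcp_pos'] if p0 is None else p0; R0=Ro.from_quat(s['tool_rot']).as_matrix() if R0 is None else R0
    y0=np.arctan2(R0[1,0],R0[0,0]); D=np.array([[np.cos(y0),np.sin(y0),0],[np.sin(y0),-np.cos(y0),0],[0,0,-1]])
    print('yaw0',np.degrees(y0),'tilt',R0[:,2])
    for p,h in ps: print((D.T@(p-p0)).round(4),'turn z',round(-np.degrees(h-y0),1),'world',p.round(4))
E
python3 - <<'E'
from h import *
d=manip.snapshot('top')
for p in((537,256),(537,268),(556,256),(570,264)): print(world(d,*p,.25).round(3))
a=1.49
rows([pose('round',a,.040,z=.36),pose('round',a,.040)])
E
```

```text
[ 0.543 -0.238  0.25 ]
[ 0.521 -0.237  0.25 ]
[ 0.543 -0.272  0.25 ]
[ 0.529 -0.297  0.25 ]
yaw0 13.451714486983288 tilt [-5.28258242e-05  1.07093284e-03 -9.99999425e-01]
[ 0.4493 -0.2963 -0.1292] turn z -164.2 world [ 0.5134 -0.2148  0.36  ]
[ 0.4493 -0.2963 -0.0122] turn z -164.2 world [ 0.5134 -0.2148  0.243 ]
```

Request:
step_arm(commands=[0, 0, -0.05, 0, 0, -8, 0, 0, -0.1, 0, 0, -16, 0.03, -0.02, -0.13, 0, 0, -24, 0.07, -0.045, -0.13, 0, 0, -32, 0.11, -0.07, -0.13, 0, 0, -40, 0.15, -0.1, -0.13, 0, 0, -48, 0.19, -0.125, -0.13, 0, 0, -56, 0.23, -0.15, -0.13, 0, 0, -64, 0.27, -0.18, -0.13, 0, 0, -72, 0.31, -0.2, -0.13, 0, 0, -80], jaw=0)

```text
t: 1.25
tcp_pos: [0.4011, -0.3386, 0.3614]
tool_rot: [0.683, 0.73, 0.0, -0.0]
force: [0.8, -1.4, -0.1]
finger_gap: 0.001
gripper_force: 0.0
```

```bash
python3 - <<'E'
from h import *
s=manip.sense();print(s['t'],s['q'],s['tcp_pos'],s['finger_gap'])
rows([pose('round',1.49,.033,.085,z=.36)])
E
```

```text
1.25 [-9.14383807e-01  2.57034075e-01  1.50029859e+00  2.12922794e-04
  1.38497563e+00 -9.80711991e-01] [ 0.4010607  -0.3386204   0.36141929] 0.001461852587568485
yaw0 93.79806223264657 tilt [-2.70967609e-04  6.94623881e-04 -9.99999722e-01]
[0.1241 0.1111 0.0014] turn z -83.8 world [ 0.5037 -0.2074  0.36  ]
```

Request:
step_arm(commands=[0.02, 0.015, 0, 0, 0, -8, 0.035, 0.03, 0, 0, 0, -16, 0.05, 0.045, 0, 0, 0, -25, 0.065, 0.06, 0, 0, 0, -33, 0.08, 0.07, 0, 0, 0, -41, 0.095, 0.085, 0, 0, 0, -50, 0.11, 0.1, 0, 0, 0, -58, 0.124, 0.111, 0, 0, 0, -67, 0.124, 0.111, 0, 0, 0, -75, 0.124, 0.111, 0, 0, 0, -83.5])

```text
t: 2.25
tcp_pos: [0.5039, -0.2099, 0.3611]
tool_rot: [0.023, 1.0, 0.0, -0.0]
force: [-0.2, 0.0, -0.1]
finger_gap: 0.001
gripper_force: 0.0
```

```bash
python3 - <<'E'
from h import *
import cv2
s=manip.sense();print(s['t'],s['q'].round(3) if hasattr(s['q'],'round') else s['q'],s['tcp_pos'])
rows([pose('round',1.49,.033,.085,z=.243)])
a=manip.snapshot('top');b=manip.snapshot('scene')
c=a['pixels'][175:315,395:595];cv2.imwrite('pics/d1.png',cv2.resize(c,(800,560),interpolation=2))
c=b['pixels'][170:350,0:240];cv2.imwrite('pics/d2.png',cv2.resize(c,(800,600),interpolation=2))
E
```

```text
2.25 [-0.599  0.29   1.453 -0.     1.398 -2.125] [ 0.5039146  -0.20992106  0.36113744]
yaw0 177.38417794150936 tilt [-3.74502288e-04  2.55677236e-04 -9.99999897e-01]
[0.0003 0.0025 0.1181] turn z -0.2 world [ 0.5037 -0.2074  0.243 ]
```

View pics/d2.png

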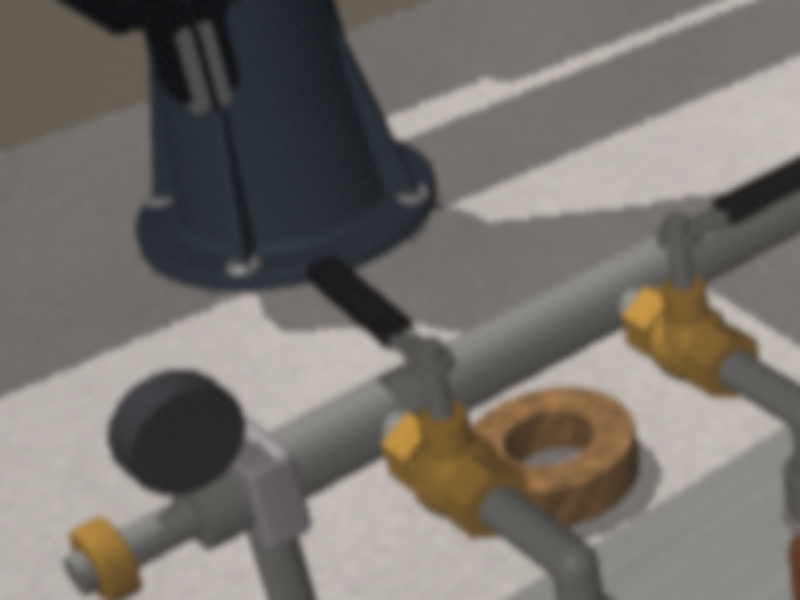

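The crop shows the closed fingertips at (215,110) high above the header. The round lever runs from (430,355) to (330,270), and the gauge disc at (175,430) is well clear to its left. Descending beside the lever.

Request:
step_arm(commands=[0, 0.002, 0.015, 0, 0, 0, 0, 0.002, 0.03, 0, 0, 0, 0, 0.002, 0.045, 0, 0, 0, 0, 0.002, 0.06, 0, 0, 0, 0, 0.002, 0.075, 0, 0, 0, 0, 0.002, 0.09, 0, 0, 0, 0, 0.002, 0.1, 0, 0, 0, 0, 0.002, 0.11, 0, 0, 0, 0, 0.002, 0.118, 0, 0, 0, 0, 0.002, 0.118, 0, 0, 0])

```text
t: 3.35
tcp_pos: [0.5033, -0.2085, 0.2423]
tool_rot: [0.027, 1.0, 0.001, -0.001]
force: [-0.3, -0.1, 0.4]
finger_gap: -0.001
gripper_force: 0.0
```

```bash
python3 - <<'E'
from h import *
s=manip.sense();print(s['t'],s['tcp_pos'],s['force'])
rows([pose('round',a,.0225,.085) for a in np.linspace(1.45,.75,10)])
E
```

```text
3.35 [ 0.5032997  -0.20845096  0.24229927] [-0.33659337 -0.10087605  0.40483209]
yaw0 176.90915074678534 tilt [-0.00173398  0.00118766 -0.99999779]
[ 0.0007  0.015  -0.0007] turn z 1.6 world [ 0.5034 -0.1935  0.243 ]
[ 0.002   0.0217 -0.0007] turn z 6.1 world [ 0.5025 -0.1867  0.243 ]
[ 0.0027  0.0285 -0.0007] turn z 10.5 world [ 0.5021 -0.1799  0.243 ]
[ 0.003   0.0353 -0.0007] turn z 15.0 world [ 0.5022 -0.173   0.243 ]
[ 0.0027  0.0421 -0.0007] turn z 19.4 world [ 0.5029 -0.1662  0.243 ]
[ 0.0019  0.0489 -0.0007] turn z 23.9 world [ 0.504  -0.1595  0.243 ]
[ 0.0006  0.0556 -0.0007] turn z 28.3 world [ 0.5057 -0.1529  0.243 ]
[-0.0013  0.0622 -0.0007] turn z 32.8 world [ 0.5079 -0.1464  0.243 ]
[-0.0037  0.0686 -0.0007] turn z 37.2 world [ 0.5106 -0.1401  0.243 ]
[-0.0065  0.0748 -0.0007] turn z 41.7 world [ 0.5138 -0.1341  0.243 ]
```

Request:
step_arm(commands=[0.001, 0.008, 0, 0, 0, 1, 0.001, 0.015, 0, 0, 0, 2, 0.002, 0.022, 0, 0, 0, 6, 0.003, 0.0285, 0, 0, 0, 10.5, 0.003, 0.035, 0, 0, 0, 15, 0.003, 0.042, 0, 0, 0, 19.5, 0.002, 0.049, 0, 0, 0, 24, 0.0005, 0.0555, 0, 0, 0, 28, -0.001, 0.062, 0, 0, 0, 33, -0.004, 0.0685, 0, 0, 0, 37])

```text
t: 4.35
tcp_pos: [0.511, -0.141, 0.2437]
tool_rot: [0.344, 0.939, -0.002, 0.0]
force: [-1.8, -4.5, -1.6]
finger_gap: 0.001
gripper_force: 2.3
```

```bash
python3 - <<'E'
from h import *
import cv2
s=manip.sense();print(s['t'],s['tcp_pos'],s['force'])
rows([pose('round',a,.0225,.085) for a in np.linspace(.75,.05,10)])
a=manip.snapshot('top')
c=a['pixels'][165:315,295:535];cv2.imwrite('pics/e1.png',cv2.resize(c,(800,500),interpolation=2))
E
```

```text
4.35 [ 0.51098409 -0.14102128  0.24371548] [-1.76165193 -4.54578878 -1.56089962]
yaw0 139.7675018738839 tilt [-7.87867629e-04 -2.95774639e-03 -9.99995315e-01]
[0.0023 0.0071 0.0007] turn z 4.6 world [ 0.5138 -0.1341  0.243 ]
[0.0033 0.0139 0.0007] turn z 9.0 world [ 0.5175 -0.1283  0.243 ]
[0.0037 0.0207 0.0007] turn z 13.5 world [ 0.5216 -0.1228  0.243 ]
[0.0036 0.0276 0.0007] turn z 17.9 world [ 0.526  -0.1177  0.243 ]
[0.003  0.0344 0.0007] turn z 22.4 world [ 0.5309 -0.1129  0.243 ]
[0.0018 0.0411 0.0007] turn z 26.8 world [ 0.5362 -0.1085  0.243 ]
[0.0001 0.0477 0.0007] turn z 31.3 world [ 0.5417 -0.1045  0.243 ]
[-0.0021  0.0542  0.0007] turn z 35.8 world [ 0.5476 -0.101   0.243 ]
[-0.0048  0.0605  0.0007] turn z 40.2 world [ 0.5537 -0.0979  0.243 ]
[-0.0079  0.0666  0.0007] turn z 44.7 world [ 0.56   -0.0953  0.243 ]
```

View pics/e1.png

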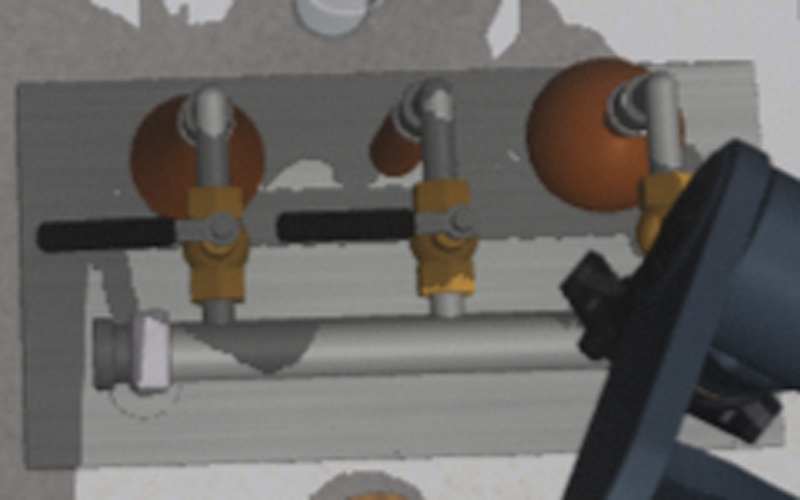

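The top view shows the wrist hiding the round lever. The tube and conical levers have not moved. The force (about 5 N) fits pushing the lever, so I continue.

Request:
step_arm(commands=[0.002, 0.007, 0.0005, 0, 0, 4.5, 0.003, 0.014, 0.0005, 0, 0, 9, 0.0035, 0.021, 0.0005, 0, 0, 13.5, 0.0035, 0.0275, 0.0005, 0, 0, 18, 0.003, 0.0345, 0.0005, 0, 0, 22.5, 0.002, 0.041, 0.0005, 0, 0, 27, 0, 0.0475, 0.0005, 0, 0, 31.5, -0.002, 0.054, 0.0005, 0, 0, 36, -0.003, 0.0575, 0.0005, 0, 0, 38, -0.005, 0.0605, 0.0005, 0, 0, 40])

```text
t: 5.4
tcp_pos: [0.5531, -0.0974, 0.2434]
tool_rot: [0.643, 0.766, -0.001, -0.001]
force: [-3.3, -2.4, 1.0]
finger_gap: 0.002
gripper_force: 2.1
```

```bash
python3 - <<'E'
from h import *
import cv2
s=manip.sense();print(s['t'],s['tcp_pos'],s['force'])
rows([pose('round',a,.0225,.085) for a in np.linspace(.1,-.1,9)])
a=manip.snapshot('scene')
c=a['pixels'][170:350,60:300];cv2.imwrite('pics/f1.png',cv2.resize(c,(800,600),interpolation=2))
E
```

```text
5.4 [ 0.5531248  -0.09736048  0.24338751] [-3.32898754 -2.3511919   0.97665975]
yaw0 99.94277969753776 tilt [-2.26174263e-03 -9.58758016e-04 -9.99996983e-01]
[-0.0001  0.0028  0.0004] turn z 2.0 world [ 0.5559 -0.0969  0.243 ]
[0.0004 0.005  0.0004] turn z 3.4 world [ 0.558  -0.0961  0.243 ]
[0.0008 0.0072 0.0004] turn z 4.8 world [ 0.56   -0.0953  0.243 ]
[0.0012 0.0093 0.0004] turn z 6.3 world [ 0.5621 -0.0946  0.243 ]
[0.0015 0.0115 0.0004] turn z 7.7 world [ 0.5642 -0.0939  0.243 ]
[0.0017 0.0137 0.0004] turn z 9.1 world [ 0.5663 -0.0933  0.243 ]
[0.0019 0.0159 0.0004] turn z 10.6 world [ 0.5684 -0.0928  0.243 ]
[0.002  0.0181 0.0004] turn z 12.0 world [ 0.5706 -0.0922  0.243 ]
[0.0021 0.0203 0.0004] turn z 13.4 world [ 0.5727 -0.0918  0.243 ]
```

View pics/f1.png

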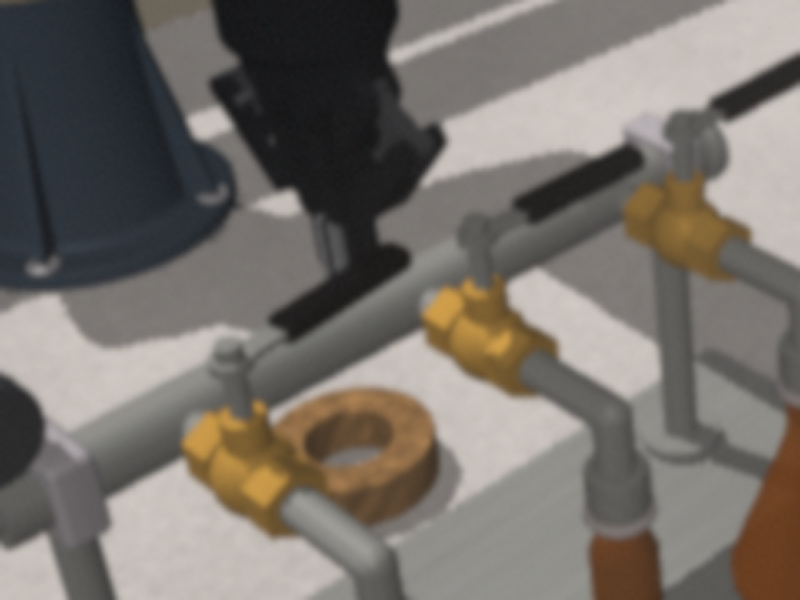

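The fingers push the round lever from behind. It now runs from (230,350) to (400,255), nearly shut. I'll creep to the stop.

Request:
step_arm(commands=[0, 0.0015, 0, 0, 0, 1, 0, 0.003, 0, 0, 0, 2, 0, 0.0045, 0, 0, 0, 3, 0.0005, 0.006, 0, 0, 0, 4, 0.001, 0.007, 0, 0, 0, 5, 0.001, 0.008, 0, 0, 0, 5.5, 0.001, 0.009, 0, 0, 0, 6, 0.001, 0.01, 0, 0, 0, 6.5, 0.001, 0.01, 0, 0, 0, 6.5, 0.001, 0.01, 0, 0, 0, 6.5])

```text
t: 6.45
tcp_pos: [0.5638, -0.0944, 0.2425]
tool_rot: [0.685, 0.728, 0.0, -0.0]
force: [-3.0, 2.9, 1.9]
finger_gap: -0.001
gripper_force: 1.8
```

Request:
step_arm(commands=[0, 0.001, 0, 0, 0, 0.5, 0, 0.0015, 0, 0, 0, 1, 0, 0.002, 0, 0, 0, 1, 0, 0.0025, 0, 0, 0, 1, 0, 0.003, 0, 0, 0, 1, 0, 0.0035, 0, 0, 0, 1, 0, 0.004, 0, 0, 0, 1, 0, 0.004, 0, 0, 0, 1, 0, 0.004, 0, 0, 0, 1, 0, 0.004, 0, 0, 0, 1])

```text
t: 7.45
tcp_pos: [0.5654, -0.0941, 0.2424]
tool_rot: [0.692, 0.722, -0.002, -0.002]
force: [-9.2, 2.1, 5.0]
finger_gap: 0.003
gripper_force: 4.5
```

Request:
step_arm(commands=[0, 0.0005, 0, 0, 0, 0, 0, 0.001, 0, 0, 0, 0, 0, 0.0015, 0, 0, 0, 0, 0, 0.002, 0, 0, 0, 0, 0, 0.0025, 0, 0, 0, 0, 0, 0.003, 0, 0, 0, 0, 0, 0.003, 0, 0, 0, 0, 0, 0.003, 0, 0, 0, 0, 0, 0.003, 0, 0, 0, 0, 0, 0.003, 0, 0, 0, 0])

```text
t: 8.45
tcp_pos: [0.5655, -0.094, 0.2424]
tool_rot: [0.692, 0.722, -0.004, -0.005]
force: [-15.5, 1.1, 8.4]
finger_gap: -0.001
gripper_force: 7.8
```

Force climbs with no further motion, so the round valve is at its shut stop. Backing off and rising.

Request:
step_arm(commands=[0, -0.01, 0, 0, 0, 0, 0, -0.02, 0, 0, 0, 0, 0, -0.03, 0, 0, 0, 0, 0, -0.03, -0.02, 0, 0, 0, 0, -0.03, -0.045, 0, 0, 0, 0, -0.03, -0.07, 0, 0, 0, 0, -0.03, -0.095, 0, 0, 0, 0, -0.03, -0.115, 0, 0, 0, 0, -0.03, -0.115, 0, 0, 0, 0, -0.03, -0.115, 0, 0, 0])

```text
t: 9.45
tcp_pos: [0.5409, -0.0958, 0.3575]
tool_rot: [0.692, 0.722, 0.0, 0.0]
force: [-0.3, 0.0, 0.0]
finger_gap: -0.001
gripper_force: 0.0
```

```bash
python3 - <<'E'
from h import *
s=manip.sense();print(s['t'],s['tcp_pos'],s['force'],s['q'])
rows([pose('tube',0,-.034,.08,z=.36)])
E
```

```text
9.45 [ 0.54085175 -0.09582997  0.35753926] [-0.33263267  0.03368553  0.02487077] [-3.78850436e-01  2.97824330e-01  1.45213103e+00  2.57437568e-06
  1.39061845e+00 -4.21367254e-01]
yaw0 92.43599679586659 tilt [ 9.47532589e-04 -3.74468131e-04 -9.99999481e-01]
[ 0.1259  0.0784 -0.0025] turn z 0.2 world [0.6139 0.0333 0.36  ]
```

Request:
step_arm(commands=[0.02, 0.012, 0, 0, 0, 0, 0.04, 0.025, 0, 0, 0, 0, 0.06, 0.037, 0, 0, 0, 0, 0.08, 0.05, 0, 0, 0, 0, 0.1, 0.062, 0, 0, 0, 0, 0.115, 0.072, 0, 0, 0, 0, 0.126, 0.0785, 0, 0, 0, 0, 0.126, 0.0785, 0, 0, 0, 0, 0.126, 0.0785, 0, 0, 0, 0, 0.126, 0.0785, 0, 0, 0, 0])

```text
t: 10.45
tcp_pos: [0.6136, 0.0328, 0.3577]
tool_rot: [0.692, 0.722, -0.0, -0.0]
force: [-0.3, -0.6, 0.0]
finger_gap: 0.001
gripper_force: 0.0
```

```bash
python3 - <<'E'
from h import *
import cv2
s=manip.sense();print(s['t'],s['tcp_pos'],s['q'])
a=manip.snapshot('scene')
c=a['pixels'][150:360,60:340];cv2.imwrite('pics/g1.png',cv2.resize(c,(800,600),interpolation=2))
print([((x-60)*800/280,(y-150)*800/280) for x,y in [proj(a,np.r_[s['tcp_pos'][:2],z]) for z in (.36,.243)]])
rows([pose('tube',0,-.034,.08)])
E
```

```text
10.45 [0.61358347 0.0327972  0.3577259 ] [-1.28008433e-01  4.01264490e-01  1.29192446e+00 -4.80867504e-04
  1.44882833e+00 -1.69848795e-01]
[(np.float64(546.2236373055912), np.float64(52.14116689167773)), (np.float64(559.7077609941359), np.float64(242.05853656389544))]
yaw0 92.39180137638672 tilt [-1.66528155e-04 -3.36487663e-04 -9.99999930e-01]
[0.0005 0.0002 0.1149] turn z 0.2 world [0.6139 0.0333 0.243 ]
```

View pics/g1.png

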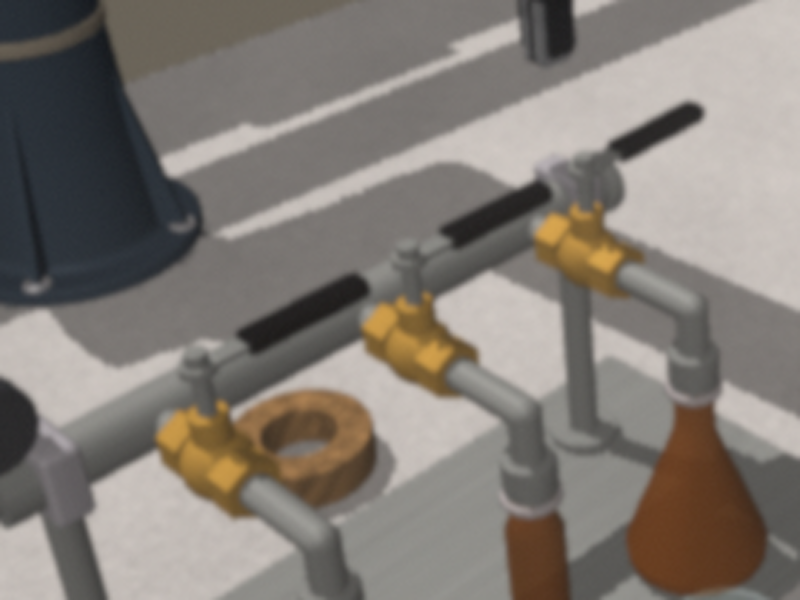

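The round lever, from (195,360) to (360,290), now lies parallel to the other two, so it is shut. The fingers hover at (547,55) and will land at about (560,242), just on the vessel side of the tube lever's end.

Request:
step_arm(commands=[0, 0, 0.015, 0, 0, 0, 0, 0, 0.03, 0, 0, 0, 0, 0, 0.045, 0, 0, 0, 0, 0, 0.06, 0, 0, 0, 0, 0, 0.075, 0, 0, 0, 0, 0, 0.09, 0, 0, 0, 0, 0, 0.1, 0, 0, 0, 0, 0, 0.11, 0, 0, 0, 0, 0, 0.115, 0, 0, 0, 0, 0, 0.115, 0, 0, 0])

```text
t: 11.5
tcp_pos: [0.6136, 0.0335, 0.2422]
tool_rot: [0.692, 0.722, -0.0, -0.0]
force: [-0.5, 0.8, 0.7]
finger_gap: 0.002
gripper_force: 0.0
```

```bash
python3 - <<'E'
from h import *
s=manip.sense();print(s['t'],s['tcp_pos'],s['force'])
rows([pose('tube',a,-.0225,.083) for a in np.linspace(0,.7,10)])
E
```

```text
11.5 [0.61363642 0.03346919 0.24223421] [-0.48198176  0.81897817  0.65048985]
yaw0 92.43940485965835 tilt [-1.15093576e-03  1.23919795e-04 -9.99999330e-01]
[ 0.0028 -0.0113 -0.0008] turn z 0.2 world [0.6022 0.0358 0.243 ]
[ 0.0043 -0.0178 -0.0008] turn z -4.3 world [0.5957 0.0371 0.243 ]
[ 0.0054 -0.0244 -0.0008] turn z -8.7 world [0.589  0.0378 0.243 ]
[ 0.0059 -0.0311 -0.0008] turn z -13.2 world [0.5823 0.038  0.243 ]
[ 0.0058 -0.0378 -0.0008] turn z -17.6 world [0.5757 0.0377 0.243 ]
[ 0.0053 -0.0444 -0.0008] turn z -22.1 world [0.569  0.0369 0.243 ]
[ 0.0042 -0.051  -0.0008] turn z -26.5 world [0.5625 0.0355 0.243 ]
[ 0.0026 -0.0575 -0.0008] turn z -31.0 world [0.5561 0.0337 0.243 ]
[ 0.0006 -0.0639 -0.0008] turn z -35.4 world [0.5498 0.0313 0.243 ]
[-0.002  -0.0701 -0.0008] turn z -39.9 world [0.5437 0.0285 0.243 ]
```

Request:
step_arm(commands=[0.002, -0.006, -0.001, 0, 0, 0, 0.003, -0.0115, -0.001, 0, 0, 0, 0.0045, -0.018, -0.001, 0, 0, -4, 0.0055, -0.0245, -0.001, 0, 0, -8.5, 0.006, -0.031, -0.001, 0, 0, -13, 0.006, -0.038, -0.001, 0, 0, -17.5, 0.0055, -0.0445, -0.001, 0, 0, -22, 0.004, -0.051, -0.001, 0, 0, -26.5, 0.0025, -0.0575, -0.001, 0, 0, -31, 0.0005, -0.064, -0.001, 0, 0, -35.5])

```text
t: 12.5
tcp_pos: [0.5518, 0.0318, 0.2448]
tool_rot: [0.437, 0.899, 0.002, 0.003]
force: [5.3, 0.6, -2.0]
finger_gap: -0.002
gripper_force: 2.2
```

```bash
python3 - <<'E'
from h import *
s=manip.sense();print(s['t'],s['tcp_pos'],s['force'])
rows([pose('tube',a,-.0225,.083) for a in np.linspace(.7,1.4,10)])
E
```

```text
12.5 [0.55177399 0.03182989 0.24481341] [ 5.3091284   0.62760145 -2.04726039]
yaw0 128.13392777275348 tilt [ 6.54423607e-03  6.19672914e-04 -9.99978394e-01]
[ 0.0024 -0.0084  0.0018] turn z -4.2 world [0.5437 0.0285 0.243 ]
[ 0.0034 -0.015   0.0018] turn z -8.7 world [0.5379 0.0252 0.243 ]
[ 0.0039 -0.0217  0.0018] turn z -13.1 world [0.5323 0.0215 0.243 ]
[ 0.0038 -0.0283  0.0018] turn z -17.6 world [0.5271 0.0173 0.243 ]
[ 0.0033 -0.035   0.0018] turn z -22.0 world [0.5222 0.0128 0.243 ]
[ 0.0022 -0.0416  0.0018] turn z -26.5 world [0.5177 0.0079 0.243 ]
[ 0.0007 -0.0481  0.0018] turn z -30.9 world [0.5135 0.0027 0.243 ]
[-0.0014 -0.0545  0.0018] turn z -35.4 world [ 0.5098 -0.0029  0.243 ]
[-0.0039 -0.0607  0.0018] turn z -39.9 world [ 0.5065 -0.0087  0.243 ]
[-0.007  -0.0666  0.0018] turn z -44.3 world [ 0.5037 -0.0148  0.243 ]
```

Request:
step_arm(commands=[0.002, -0.007, 0.001, 0, 0, -4, 0.0035, -0.0135, 0.001, 0, 0, -8.5, 0.004, -0.02, 0.001, 0, 0, -13, 0.004, -0.027, 0.001, 0, 0, -17.5, 0.0035, -0.0335, 0.001, 0, 0, -22, 0.002, -0.04, 0.001, 0, 0, -26.5, 0.0005, -0.047, 0.001, 0, 0, -31, -0.0015, -0.053, 0.001, 0, 0, -35.5, -0.004, -0.059, 0.001, 0, 0, -40, -0.006, -0.063, 0.001, 0, 0, -43])

```text
t: 13.5
tcp_pos: [0.5055, -0.0114, 0.2444]
tool_rot: [0.078, 0.997, 0.001, 0.003]
force: [2.9, 3.4, 2.2]
finger_gap: 0.001
gripper_force: 2.1
```

```bash
python3 - <<'E'
from h import *
s=manip.sense();print(s['t'],s['tcp_pos'],s['force'],s['q'])
rows([pose('tube',a,-.0215,.083) for a in np.linspace(1.35,1.57,7)])
E
```

```text
13.5 [ 0.50554521 -0.01135443  0.24442825] [2.90085156 3.43354534 2.15128439] [-0.24544827  0.34780635  1.71591059  0.00318094  1.07227335 -1.66194685]
yaw0 171.07231664495964 tilt [ 0.00611533  0.00134822 -0.99998039]
[ 0.0002 -0.0005  0.0014] turn z 1.5 world [ 0.5053 -0.0118  0.243 ]
[ 0.001  -0.0036  0.0014] turn z -0.6 world [ 0.504  -0.0147  0.243 ]
[ 0.0017 -0.0066  0.0014] turn z -2.7 world [ 0.5028 -0.0176  0.243 ]
[ 0.0023 -0.0097  0.0014] turn z -4.8 world [ 0.5018 -0.0206  0.243 ]
[ 0.0028 -0.0128  0.0014] turn z -6.9 world [ 0.5008 -0.0236  0.243 ]
[ 0.0031 -0.016   0.0014] turn z -9.0 world [ 0.5    -0.0266  0.243 ]
[ 0.0034 -0.0191  0.0014] turn z -11.1 world [ 0.4992 -0.0297  0.243 ]
```

Request:
step_arm(commands=[0.0005, -0.0025, 0, 0, 0, -1.5, 0.001, -0.005, 0, 0, 0, -3, 0.002, -0.0075, 0, 0, 0, -4.5, 0.002, -0.01, 0, 0, 0, -6, 0.0025, -0.0125, 0, 0, 0, -7.5, 0.003, -0.0145, 0, 0, 0, -8.5, 0.003, -0.016, 0, 0, 0, -9.5, 0.003, -0.017, 0, 0, 0, -10, 0.003, -0.018, 0, 0, 0, -10.5, 0.003, -0.018, 0, 0, 0, -10.5])

```text
t: 14.5
tcp_pos: [0.4979, -0.0294, 0.2428]
tool_rot: [-0.013, 1.0, 0.0, -0.0]
force: [2.4, 4.3, 2.8]
finger_gap: 0.002
gripper_force: 1.8
```

Request:
step_arm(commands=[0, -0.0007, 0, 0, 0, 0, 0, -0.0014, 0, 0, 0, 0, 0, -0.002, 0, 0, 0, 0, 0, -0.0027, 0, 0, 0, 0, 0, -0.0034, 0, 0, 0, 0, 0, -0.004, 0, 0, 0, 0, 0, -0.004, 0, 0, 0, 0, 0, -0.004, 0, 0, 0, 0, 0, -0.004, 0, 0, 0, 0, 0, -0.004, 0, 0, 0, 0])

```text
t: 15.5
tcp_pos: [0.4978, -0.0317, 0.2427]
tool_rot: [-0.012, 1.0, 0.002, -0.0]
force: [-0.2, 9.2, 3.5]
finger_gap: -0.001
gripper_force: 4.4
```

Request:
step_arm(commands=[0, -0.0007, 0, 0, 0, 0, 0, -0.0014, 0, 0, 0, 0, 0, -0.002, 0, 0, 0, 0, 0, -0.0027, 0, 0, 0, 0, 0, -0.0034, 0, 0, 0, 0, 0, -0.004, 0, 0, 0, 0, 0, -0.004, 0, 0, 0, 0, 0, -0.004, 0, 0, 0, 0, 0, -0.004, 0, 0, 0, 0, 0, -0.004, 0, 0, 0, 0])

```text
t: 16.5
tcp_pos: [0.4977, -0.0319, 0.2427]
tool_rot: [-0.012, 1.0, 0.006, -0.0]
force: [1.5, 19.6, 5.5]
finger_gap: -0.0
gripper_force: 9.8
```

The lever is at its open stop: force is up 10 N with only 0.2 mm of motion. Backing off and rising, then a final look.

Request:
step_arm(commands=[0, 0.01, 0, 0, 0, 0, 0, 0.02, 0, 0, 0, 0, 0, 0.03, 0, 0, 0, 0, 0, 0.03, -0.02, 0, 0, 0, 0, 0.03, -0.045, 0, 0, 0, 0, 0.03, -0.07, 0, 0, 0, 0, 0.03, -0.095, 0, 0, 0, 0, 0.03, -0.12, 0, 0, 0, 0, 0.03, -0.14, 0, 0, 0, 0, 0.03, -0.14, 0, 0, 0])

```text
t: 17.5
tcp_pos: [0.4991, -0.0081, 0.3855]
tool_rot: [-0.013, 1.0, -0.001, 0.003]
force: [-0.6, 0.3, -0.4]
finger_gap: 0.002
gripper_force: 0.0
```

Request:
step_arm(commands=[0, 0.03, 0, 0, 0, 0, 0, 0.06, 0, 0, 0, 0, 0, 0.09, 0, 0, 0, 0, 0, 0.12, 0, 0, 0, 0, 0, 0.15, 0, 0, 0, 0, 0, 0.18, 0, 0, 0, 0, 0, 0.2, 0, 0, 0, 0, 0, 0.2, 0, 0, 0, 0, 0, 0.2, 0, 0, 0, 0, 0, 0.2, 0, 0, 0, 0])

```text
t: 18.5
tcp_pos: [0.4924, 0.1915, 0.3821]
tool_rot: [-0.012, 1.0, -0.001, -0.001]
force: [-0.6, 0.0, -0.0]
finger_gap: 0.002
gripper_force: 0.0
```

```bash
python3 - <<'E'
from h import *
import cv2
s=manip.sense();print(s['t'],s['tcp_pos'],s['force'],s['qd'])
a=manip.snapshot('top');c=a['pixels'][165:315,295:535]
b=manip.snapshot('scene')['pixels'][150:360,0:280]
cv2.imwrite('pics/z.png',np.hstack([cv2.resize(c,(400,250)),cv2.resize(b,(400,250))]))
cv2.imwrite('pics/z.png',cv2.resize(c,(800,500),interpolation=2))
E
```

```text
18.5 [0.49239621 0.19152247 0.38206769] [-0.63177916  0.03076717 -0.00163466] [-8.54974319e-03 -3.84603018e-03 -5.38295747e-03  3.69857444e-03
  8.38663517e-04  1.70399931e-05]
```

View pics/z.png

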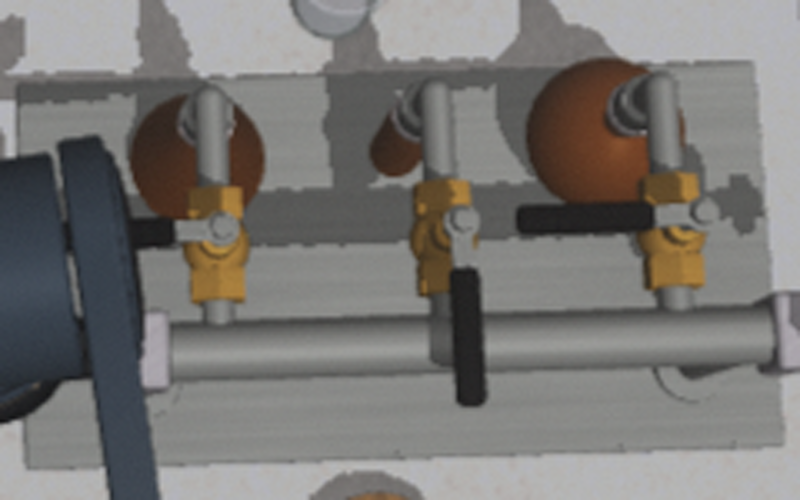

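The round lever points left, from (705,213) to (517,219), so it is shut. The tube lever points toward the robot along its branch, from (462,220) to (471,405), so it is open. The conical lever still points across its branch. Handing in.

```bash
python3 -c "
from station import manip
print(manip.sign_off())"
```

```text
the job is handed in; nothing more can be done
None
```

The round flask's valve was pushed fully shut first, then the tall tube's valve fully open, each to its stop; the conical valve was left shut, the arm ended clear of everything, and the job was handed in at about 18.6 s.

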